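Set the electrode gap of a weld stand with a gauge blade

ROBOT

A 6-joint arm with a two-finger parallel gripper is mounted at the origin on the work surface. World frame = base frame: x ahead of the robot, y to its left, z up, the work surface at z = 0. Lengths are in m, angles in rad, forces in N, time in s.
With the tool pointing down it reaches from about 0.3 to 0.95 m from the base axis. Payload 3.1 kg.
Tool frame: the origin (TCP) lies at the very end of the fingers, on their centre line; the grasp point (between the pads) lies 19 mm behind it; z points along the fingers, y is the line along which they close (so a half turn about z gives the same grasp; the last joint's range is limited). The gripper opens to 85 mm and grips with 20 to 120 N. Pads are 22 mm wide; open, the fingers measure 114 mm over their backs; the gripper's body (76 mm by 85 mm) begins 54 mm behind the grasp point. The pads swing forward as they close: fully open they stand 13 mm farther back than shut.
Start: joints at [1.11, 0.308, 1.634, -0, 1.2, -0.07], TCP at [0.238, 0.578, 0.199] pointing down, gripper open.
Joint ranges: [-3.06, 3.06], [-0.79, 1.96], [0.05, 2.63], [-1.19, 4.34], [0.05, 2.64], [-2.94, 2.94]. Speed limits (rad/s): [2.79, 2.79, 3.14, 3.14, 3.14, 3.14].

INTERFACE

Orientations are given as a unit quaternion [x, y, z, w].
In Python, from cell import state, optics, job gives the robot as it stands.
- The arm moves only by the tool send_rows, never from a script. Its argument "commands" is a list that holds one entry, the list of rows, each a list of 6 numbers: the shift along the tool's x, y, z as a fraction of full scale, then the turn, a rotation vector about the tool's x, y, z as a fraction of full scale. A call has 1 to 8 rows; each row shifts and turns the commanded pose from where the row before left it, along the tool's axes as they then stand; what a row does not reach is not made up. Full scale, the value 1, is 0.25 m for a shift and 90 degrees for a turn. A row lasts 1/12 s, in which the tool goes at most 41.7 mm and 7.16 degrees, less where a joint would pass 70% of its speed; a pose out of reach is approached as far as the arm can. A call with a number of a shift or a turn outside -1 to 1 is refused whole. A call with a gripper value outside its range is refused whole. "fingers" is the closure, from -1 (fully open) to 1 (shut), set as the call begins (left out, the last holds). The fingers move at their own pace and stop on an object; "force" is the grip in N (left out, the last holds). Time passes only in rows, so rows that do not move let the fingers close. It gives the time, the measured TCP pose, the force, the opening and the grip force at its end, in the units of the state.
- state(): the state, without advancing time (a new reading comes with each control period).
- optics.get_image(name): name is "side" or "top" or "wrist"; returns a dict with "pixels" (400x640x3 uint8, blue, green, red), "z_map" (400x640 float32, m along the optical axis (not along the pixel's ray), 0 where there is no reading), "camera_matrix" (3x3 intrinsics, pixels), "R" (3x3) and "t" (3): a world point X has camera coordinates R X + t. Camera axes: x right, y down, z forward; pixel columns grow to the right and rows downward; lengths in m; the calibration is good to about 2 mm. A picture is of the moment at which its call begins.
- job.job_done(): hands the job in; it is judged then, once.
The state is a dict: "t": time; "qpos": joint angles; "joint_velocities": joint speeds; "joint_torque": joint torques, N m; "eef_pos": TCP position; "eef_rot": TCP orientation; "wrist_force": force on the tool from outside, world axes, zero at the start; "moment": the same for the moment, N m; "width": opening from 0.0 (shut) to 1.0 (fully open); "finger_force": force on a finger pad.
Only numpy, scipy, OpenCV 4.12 (cv2) and the standard library are available. Lean on these libraries where they do the work, as an engineer would, in place of code of your own. Each camera call takes 0.05 s, during which the arm holds its last target. There are 200 camera calls.

TASK

Take the setting gauge with the narrow, notched blade out of the tray and slide its blade flat along the weld stand's bed, between the two guide ribs and under the raised electrode, until the notch line on the blade is level with the front ends of the ribs. Let go of the gauge there, then press the weld head down from its round top pad until the electrode rests on the blade. Leave the wide-bladed gauge in the tray.

Things in the scene. Friction and masses are not known exactly. Their poses are not given: they have to be found in the camera images.
- narrow_gauge: The gauge to use, about 160 g: flat steel blade 155 long, 20 wide, 6 thick, with an upright black handle 32 (along x) x 14 (y), its top 56 above the blade's underside. Origin: underside of the blade below the handle. x runs along the blade to its tip, 130 from the origin (tail 25 behind), z up. A notch in each edge and a dark line lie 95 from the origin. Grip the handle across its 14 mm.
- mark (a point): The notch line of the narrow gauge, mid-width, on the underside of the blade; 95 from the gauge's origin, 35 behind the tip. Axes as the gauge's.
- wide_gauge: The other gauge, to be left in the tray: same handle and length, but its blade is 34 wide without notches or line. Origin and axes as for the narrow gauge.
- tray: Open grey tray, 250 (x) x 270 (y) x 32 high, walls and floor 4 thick, fixed to the bench. Origin: centre of its underside. The gauges lie on its floor with some loose hardware, no taller than 15, around them. Which gauge is on which side (y) varies.
- stand: Weld stand, fixed: flat aluminium bed, x -150 to 120, 90 wide, 16 high; black column at x 65 to 110, 70 wide, its top 128 above the bench. Origin: on the bench below the mouth of the gap; the blade goes in along +x. Two guide ribs on the bed, 8 high, x 0 to 45, stand 28 apart (y 14 to 26 on either side). The free bed before them (x -150 to 0) carries the gauge's handle end.
- mouth (a point): Point on the bed's top surface, 16 above the bench, midway between the front ends of the ribs: the notch line must come here. x points into the gap, z up, y across.
- weld_head (a joint): Travel of the sliding weld head, m, growing downward. At 0 the copper electrode foot (20 wide, x 2 to 38 in from the mouth) is 18 mm above the bed, at 0.012 it rests on a 6 mm blade; end stop 0.0175. It stays where it is left and moves at about 3 N. Above the foot is a brass and black block, 50 wide, from the mouth's plane to 58 inward.
- head_top (a point): Centre of the top of the weld head's round press pad (black, diameter 38), 22 mm in from the mouth; it moves with the head. At joint 0 it is 138 above the bench; nothing stands higher nearby.
There are look-alikes about, which are no part of the job. Leave any brown look-alike of the wide_gauge alone.

How it is judged:
On the way:
1. the narrow blade lies in the gap between the ribs with its notch line level with the ribs' front ends, the head still raised (x of mark in the frame of mouth between -0.005 and 0.005 m and y of mark in the frame of mouth between -0.006 and 0.006 m and angle between the x axis of narrow_gauge and the x axis of stand, either way round below 0.15 rad and z of mark in the frame of mouth between -0.003 and 0.008 m and value of joint weld_head below 0.009 m), for 0.2 s.
At the end, for the whole second after the job is handed in: The narrow gauge lies flat and at rest on the bed between the ribs, its notch line within 5 mm of the ribs' front ends and within 6 mm of the middle between them, its blade within 0.15 rad of the stand's x; the weld head is down on the blade (joint 0.0105 to 0.0135); the wide gauge is in the tray (x of mark in the frame of mouth between -0.005 and 0.005 m and y of mark in the frame of mouth between -0.006 and 0.006 m and angle between the x axis of narrow_gauge and the x axis of stand, either way round below 0.15 rad and z of mark in the frame of mouth between -0.002 and 0.002 m and angle between narrow_gauge's own z axis and vertical below 0.06 rad and linear speed of narrow_gauge below 0.01 m/s and value of joint weld_head between 0.0105 and 0.0135 m and x of wide_gauge in the frame of tray between -0.125 and 0.125 m and y of wide_gauge in the frame of tray between -0.135 and 0.135 m and z of wide_gauge in the frame of tray between -0.002 and 0.03 m); the robot touches nothing.
It also fails if it takes over 50 s, if anything falls off the work surface, if the arm or the gripper's body presses on something with over 40 N, if the wrist force passes 120 N, or if a joint passes its speed limit or range.

## Working session

There is one attempt and no reset: what is moved stays moved. The work goes in short steps, Python scripts to look and compute and a tool call to move; the robot and the scene stay as the last step left them, time stands still between calls to the robot, and variables do not carry over. Pictures are saved under pics/ and viewed, at most 10 in all, crops included, and the job is handed in when it is done.

Besides the shell and the picture viewer there is one more tool, called after "Request:" as name(argument=value, ...), one argument or row to a line, values as JSON. send_rows: Moves the arm, as the interface text tells. Shift numbers are shares of 0.25 m and turn numbers shares of 90 degrees, none past 1 either way. Its arguments: {"type":"object","properties":{"commands":{"type":"array"},"fingers":{"type":"number"},"force":{"type":"number"}},"required":["commands"]}

```bash
mkdir -p pics
cat > h.py <<'E'
import numpy as np, cv2
from cell import state, optics, job
def grab(n,tag):
    d=optics.get_image(n); np.savez(f'pics/{tag}.npz',**d); cv2.imwrite(f'pics/{tag}.png',d['pixels']); return d
def load(tag): return np.load(f'pics/{tag}.npz')
def pt(d,u,v,z=None):
    K=d['camera_matrix'];R=d['R'];t=d['t']
    r=np.linalg.solve(K,[u,v,1.0])
    if z is None: return R.T@(r*np.median(d['z_map'][int(v)-1:int(v)+2,int(u)-1:int(u)+2])-t)
    c=-R.T@t; w=R.T@r
    return c+w*(z-c[2])/w[2]
def proj(d,X):
    c=d['R']@X+d['t']; p=d['camera_matrix']@c; return p[:2]/p[2]
E
python3 - <<'E'
from h import *
grab('top','top1'); grab('side','side1'); print(state())
E
```

```text
{'t': 0.1, 'qpos': array([ 1.11029692e+00,  3.08928327e-01,  1.63506553e+00, -3.61576179e-06,
        1.19967688e+00, -6.97050802e-02]), 'joint_velocities': array([-4.78531405e-04, -1.75698239e-03, -4.18345390e-03, -1.71350251e-03,
        4.04848860e-05, -1.02497414e-03]), 'joint_torque': array([-2.14353258e-05, -4.16412377e+01, -2.77643859e+01,  2.26804303e-05,
        4.05448023e-03, -1.36296768e-05]), 'eef_pos': array([0.2377459 , 0.57714101, 0.19785251]), 'eef_rot': array([ 1.94155404e-01,  9.80970234e-01, -1.00318294e-03, -2.70611388e-04]), 'wrist_force': array([ 0.53352822,  0.14884922, -0.44786717]), 'moment': array([-0.00583264,  0.05302529,  0.01841989]), 'finger_force': 0.0, 'width': 1.0018943871477382}
```

View pics/top1.png

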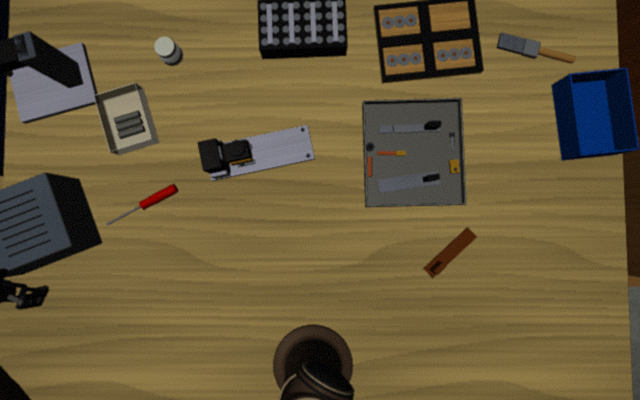

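View pics/side1.png

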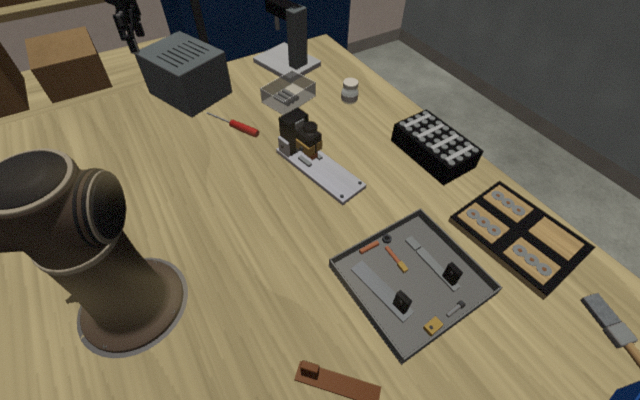

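The top view shows the stand at (255,152), with its mouth facing right, and the tray at (414,152). Candidates for the narrow gauge are:
- the gauge at (410,127), which looks narrow
- the gauge at (410,183), which looks wide
- the brown look-alike at (450,252)
- the brush at (535,47)

By description I choose (410,127) and will check it in a close crop.

Run:
```python
from h import *
d=load('top1');im=d['pixels']
a=cv2.resize(im[95:210,360:470],None,fx=5,fy=5,interpolation=cv2.INTER_CUBIC)
cv2.imwrite('pics/c1.png',a)
b=cv2.resize(im[115:190,190:320],None,fx=6,fy=6,interpolation=cv2.INTER_CUBIC)
cv2.imwrite('pics/c2.png',b)
print(-d['R'].T@d['t'],d['R'],d['camera_matrix'])
for p in [(313,365),(330,178),(500,152),(405,155),(300,150)]: print(p,pt(d,*p))
```

```text
[ 0.35387019 -0.023188    1.18968736] [[-0.00312681 -0.99998238 -0.00504594]
 [-0.99827146  0.00341753 -0.05867205]
 [ 0.05868826  0.00485376 -0.99826456]] [[464.36435333   0.         319.30070588]
 [  0.         464.36435333 196.76349184]
 [  0.           0.           1.        ]]
(313, 365) [ 0.09567711 -0.0064317   0.32080911]
(330, 178) [ 0.47201402 -0.04506647  0.00051462]
(500, 152) [ 5.37684438e-01 -4.83137189e-01  2.67040406e-04]
(405, 155) [ 0.5300444  -0.23761207  0.0057008 ]
(300, 150) [0.54247391 0.03134319 0.01538991]
```

View pics/c1.png

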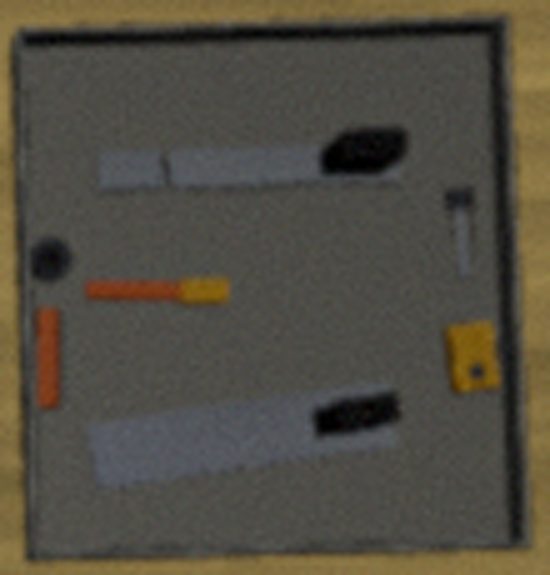

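View pics/c2.png

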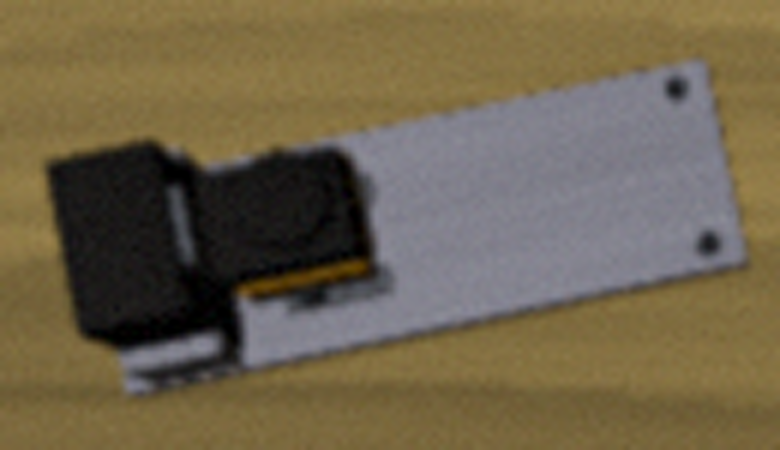

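Crop 1 confirms the choice. The upper gauge has a dark notch line at crop (165,168), which is full (393,129), and a narrow blade with its tip at (380,129). The lower gauge is wide and plain. In crop 2 the stand's front bed corners are (705,62) and (747,263), and its rear-right corner is (127,393).

Run:
```python
from h import *
d=load('top1')
c=lambda x,y,s,x0,y0:((x+.5)/s-.5+x0,(y+.5)/s-.5+y0)
P=lambda x,y,z:pt(d,*c(x,y,5,360,95),z)
tip=(P(98,153,.01)+P(101,188,.01))/2; notch=P(165,168,.01); 
print('tip',tip,'w',np.linalg.norm(P(98,153,.01)-P(101,188,.01)),'notch',notch,np.linalg.norm(tip-notch))
tail=P(401,181,.01); print('tail edge lower',tail, 'lower tip',P(101,188,.01), np.linalg.norm(tail-P(101,188,.01)))
e1,e2=P(101,188,.01),P(320,185,.01); print('ang',np.degrees(np.arctan2(*(e1-e2)[1::-1])))
# handle points by depth
K=d['camera_matrix'];zm=d['z_map']
def cloud(u0,u1,v0,v1):
    v,u=np.mgrid[v0:v1,u0:u1]; z=zm[v0:v1,u0:u1]; r=np.linalg.inv(K)@np.stack([u.ravel(),v.ravel(),np.ones(u.size)])*z.ravel()
    return (d['R'].T@(r-d['t'][:,None])).T
X=cloud(420,445,115,135);h=X[X[:,2]>.05];print('handle',len(h),h.mean(0),h.min(0),h.max(0))
Q=lambda x,y,z=.016:pt(d,*c(x,y,6,190,115),z)
A,B,C=Q(705,62),Q(747,263),Q(127,393)
print('front w',np.linalg.norm(A-B),'len',np.linalg.norm(B-C)); 
ax=(C-B)/np.linalg.norm(C-B); print('ang',np.degrees(np.arctan2(ax[1],ax[0])), np.degrees(np.arctan2((A-B)[1],(A-B)[0]))); print('mouth',(A+B)/2+ax*.15)
X=cloud(215,260,130,170);h=X[(X[:,2]>.132)&(X[:,2]<.145)];print('pad',len(h),h.mean(0),h.min(0),h.max(0))
print('headtop exp',(A+B)/2+ax*.172)
print('tray',[P(x,y,.032) for x,y in [(15,30),(508,18),(528,545),(28,558)]])
```

```text
tip [ 0.59760139 -0.17242718  0.01      ] w 0.018199593883554258 notch [ 0.59875307 -0.20602169  0.01      ] 0.03361423946831565
tail edge lower [ 0.59151497 -0.32680985  0.01      ] lower tip [ 0.58852642 -0.17309893  0.01      ] 0.15373996807580256
ang 90.556281685634
handle 83 [ 0.58883218 -0.28678514  0.11376447] [ 0.35387019 -0.31763416  0.0509637 ] [ 0.6091835  -0.023188    1.18968736]
front w 0.0880362675785106 len 0.2682213096710088
ang 101.7004626361905 11.5832118265376
mouth [0.53335706 0.15120989 0.016     ]
pad 194 [0.52835639 0.1727908  0.13485418] [0.48752677 0.1539005  0.1320008 ] [0.54704001 0.21861555 0.13963181]
headtop exp [0.52889556 0.17275276 0.016     ]
tray [array([ 0.6649756 , -0.12773647,  0.032     ]), array([ 0.67000459, -0.37663562,  0.032     ]), array([ 0.40362564, -0.38098426,  0.032     ]), array([ 0.3979719 , -0.13192088,  0.032     ])]
```

Request:
send_rows(
  commands=[
    [[0,0,0,0,0,0.078],[0,0,0,0,0,0.078],[0,0,0,0,0,0.078],[0,0,0,0,0,0.078],[0,0,0,0,0,0.078],[0,0,0,0,0,0.078],[0,0,0,0,0,0.078],[0,0,0,0,0,0.078]],
  ],
  fingers=-1,
)

```text
t: 0.77
eef_pos: [0.2378, 0.5774, 0.1982]
eef_rot: [0.635, 0.772, -0.001, 0.0]
wrist_force: [0.3, 0.2, -0.2]
width: 0.996
finger_force: 0.0
```

Request:
send_rows(
  commands=[
    [[0,0,0,0,0,0.058],[0,0,0,0,0,0.058],[-0.13,0.055,0,0,0,0],[-0.13,0.055,0,0,0,0],[-0.13,0.055,0,0,0,0],[-0.13,0.055,0,0,0,0],[-0.13,0.055,0,0,0,0],[-0.13,0.055,0,0,0,0]],
  ],
)

```text
t: 1.43
eef_pos: [0.324, 0.3825, 0.1984]
eef_rot: [0.701, 0.714, -0.0, 0.0]
wrist_force: [0.3, -1.1, 0.2]
width: 0.998
finger_force: 0.0
```

Request:
send_rows(
  commands=[
    [[-0.13,0.055,0,0,0,0],[-0.13,0.055,0,0,0,0],[-0.13,0.055,0,0,0,0],[-0.13,0.055,0,0,0,0],[-0.13,0.055,0,0,0,0],[-0.13,0.055,0,0,0,0],[-0.13,0.055,0,0,0,0],[-0.13,0.055,0,0,0,0]],
  ],
)

```text
t: 2.1
eef_pos: [0.4386, 0.1246, 0.1987]
eef_rot: [0.701, 0.713, -0.0, -0.0]
wrist_force: [0.9, 1.1, -0.2]
width: 1.004
finger_force: 0.0
```

Run:
```python
from h import *
d=grab('wrist','w1'); s=state(); print(s['t'],s['eef_pos'],s['eef_rot'],'cam',-d['R'].T@d['t'],d['R'][2])
```

```text
2.15 [0.44143564 0.11917176 0.19896939] [ 0.70191091  0.71225795 -0.00108511  0.00291563] cam [0.43724628 0.19949638 0.37407993] [ 0.00499128 -0.29392686 -0.95581488]
```

Request:
send_rows(
  commands=[
    [[-0.13,0.05,0,0,0,0],[-0.13,0.05,0,0,0,0],[-0.13,0.05,0,0,0,0],[-0.13,0.05,0,0,0,0],[-0.13,0.05,0,0,0,0],[-0.13,0.05,0,0,0,0],[-0.13,0.05,0,0,0,0],[-0.13,0.05,0,0,0,0]],
  ],
)

```text
t: 2.82
eef_pos: [0.5431, -0.1332, 0.1984]
eef_rot: [0.701, 0.713, -0.0, -0.0]
wrist_force: [0.3, 1.0, 0.9]
width: 0.995
finger_force: 0.0
```

Request:
send_rows(
  commands=[
    [[-0.13,0.05,0,0,0,0],[-0.13,0.05,0,0,0,0],[-0.13,0.05,0,0,0,0],[-0.11,0.05,0,0,0,0],[-0.1,0.03,0,0,0,0],[0,0,0,0,0,0],[0,0,0,0,0,0]],
  ],
)

```text
t: 3.4
eef_pos: [0.6029, -0.2816, 0.1978]
eef_rot: [0.702, 0.713, -0.0, -0.001]
wrist_force: [-0.6, 1.4, 0.1]
width: 1.0
finger_force: 0.0
```

Run:
```python
from h import *
d=grab('wrist','w2'); s=state(); print(s['t'],s['eef_pos'],s['eef_rot'],'cam',-d['R'].T@d['t'])
```

```text
3.45 [ 0.60264917 -0.28033613  0.19793141] [ 7.01170381e-01  7.12992718e-01 -4.87618896e-05 -1.21636177e-03] cam [ 0.60194845 -0.20690644  0.3732944 ]
```

View pics/w2.png

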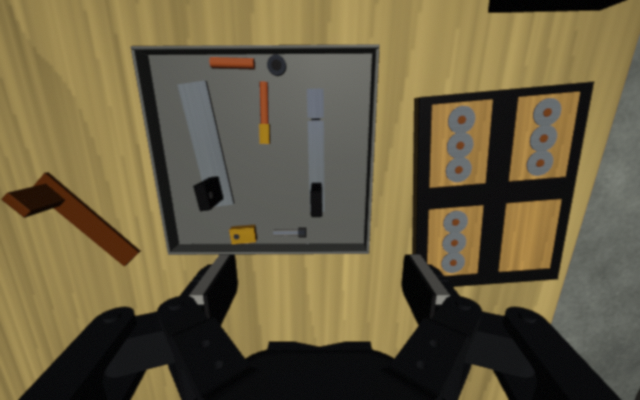

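View pics/w1.png

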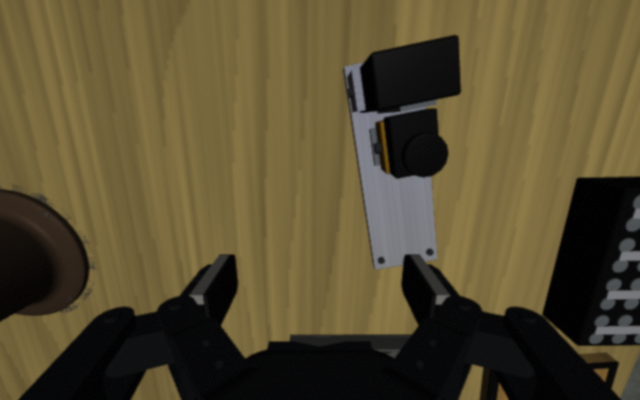

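Wrist 2 shows the narrow gauge upright at column 315, with its tip at (315,88), its line at (315,119) and its handle at (316,184–216). In wrist 1 the bed's front corners are (374,269) and (437,258), and its rear corner is (345,66).

Run:
```python
from h import *
d=load('w2')
for n,u,v,z in [('tip',315.5,88,.01),('line',315.5,119,.01),('lineL',307,120,.01),('lineR',323,119,.01),('bladeL',309.5,180,.01),('bladeR',323.5,180,.01),('tipL',308,88,.01),('tipR',323,88,.01)]: print(n,pt(d,u,v,z).round(4))
K=d['camera_matrix']
v,u=np.mgrid[175:225,300:332]; z=d['z_map'][175:225,300:332]
X=(d['R'].T@(np.linalg.inv(K)@np.stack([u.ravel(),v.ravel(),np.ones(u.size)])*z.ravel()-d['t'][:,None])).T
h=X[(X[:,2]>.054)&(X[:,2]<.066)]; print('handle',len(h),h.mean(0),np.percentile(h,[2,98],axis=0),cv2.minAreaRect((h[:,:2]*1000).astype(np.float32)))
d=load('w1')
A,B,C=pt(d,437,258,.016),pt(d,374,269,.016),pt(d,345,66,.016)
ax=(C-B)/np.linalg.norm(C-B);print('w',np.linalg.norm(A-B),np.linalg.norm(B-C),np.degrees(np.arctan2(ax[1],ax[0])),'mouth',(A+B)/2+ax*.15)
```

```text
tip [ 0.5966 -0.1724  0.01  ]
line [ 0.5969 -0.2078  0.01  ]
lineL [ 0.5865 -0.2092  0.01  ]
lineR [ 0.6062 -0.2077  0.01  ]
bladeL [ 0.5899 -0.2845  0.01  ]
bladeR [ 0.6083 -0.2843  0.01  ]
tipL [ 0.5876 -0.1725  0.01  ]
tipR [ 0.6055 -0.1722  0.01  ]
handle 325 [ 0.59964185 -0.30088623  0.06008165] [[ 0.59333682 -0.31681837  0.05661512]
 [ 0.60634772 -0.28639406  0.06171332]] ((599.2777709960938, -301.6419372558594), (13.930849075317383, 30.981287002563477), 1.0044379234313965)
w 0.08958455171369992 0.26801800305973206 101.41101028354642 mouth [0.53311965 0.15105006 0.016     ]
```

Request:
send_rows(
  commands=[
    [[-0.085,-0.014,0,0,0,0],[0,0,0.1,0,0,0],[0,0,0.1,0,0,0],[0,0,0.1,0,0,0],[0,0,0.1,0,0,0],[0,0,0.1,0,0,0],[0,0,0,0,0,0],[0,0,0,0,0,0]],
  ],
  fingers=0,
  force=40,
)

```text
t: 4.12
eef_pos: [0.5983, -0.2995, 0.0722]
eef_rot: [0.7, 0.714, -0.001, -0.003]
wrist_force: [0.7, -0.2, 1.3]
width: 0.498
finger_force: 0.0
```

Request:
send_rows(
  commands=[
    [[-0.006,0.004,0.065,0,0,0],[0,0,0.06,0,0,0],[0,0,0.06,0,0,0],[0,0,0,0,0,0],[0,0,0,0,0,0]],
  ],
)

```text
t: 4.53
eef_pos: [0.6001, -0.3028, 0.0266]
eef_rot: [0.701, 0.713, -0.0, -0.001]
wrist_force: [0.2, -0.9, 0.1]
width: 0.503
finger_force: 0.0
```

Request:
send_rows(
  commands=[
    [[0,0,0,0,0,0],[0,0,0,0,0,0],[0,0,0,0,0,0],[0,0,0,0,0,0],[0,0,0,0,0,0],[0,0,0,0,0,0]],
  ],
  fingers=1,
)

```text
t: 5.03
eef_pos: [0.6014, -0.3038, 0.0281]
eef_rot: [0.701, 0.713, 0.0, 0.0]
wrist_force: [-1.0, -0.3, 0.3]
width: 0.002
finger_force: 0.0
```

The fingers shut on nothing, so I'll look.

Run:
```python
from h import *
d=grab('wrist','w3'); s=state(); print(s['eef_pos'],s['width'],s['finger_force'],'cam',-d['R'].T@d['t'])
```

```text
[ 0.60127241 -0.30371291  0.02797281] -0.0014274767812211978 0.0 cam [ 0.59991076 -0.22883691  0.2034383 ]
```

View pics/w3.png

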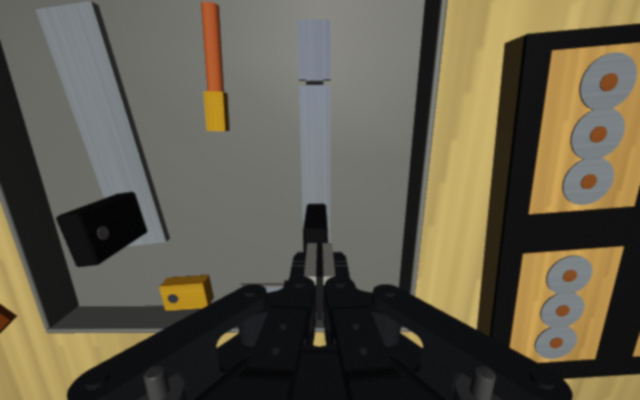

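Wrist 3 shows the gauge straight, with its line at (315,81) and its tip at (315,20). The handle is at (316,205–240) and the shut fingers at (320,250–320). I'll project the expected points to see where the handle is relative to the fingers.

Run:
```python
from h import *
d=load('w3'); p=np.array([.6013,-.3037,.028])
print('tcp',proj(d,p),'grasp',proj(d,p+[0,0,.019]))
print('line',pt(d,315,81,.01),'tip',pt(d,314,20,.01))
for y in (-.286,-.302,-.318): print('handle top',y,proj(d,np.array([.5995,y,.060])),proj(d,np.array([.5995,y,.010])))
for v in range(200,330,8): print(v,[pt(d,u,v).round(3).tolist() for u in (311,316,320,328)])
```

```text
tcp [319.18709638 234.27502788] grasp [319.20764042 246.6029454 ]
line [ 0.59701211 -0.20663456  0.01      ] tip [ 0.59599018 -0.17305793  0.01      ]
handle top -0.286 [316.47972371 227.37786517] [317.07519796 201.41879392]
handle top -0.302 [316.07610658 253.88677248] [316.75144751 222.38225604]
handle top -0.318 [315.69575665 278.86752816] [316.44213557 242.41079767]
200 [[0.595, -0.285, 0.01], [0.599, -0.285, 0.011], [0.602, -0.285, 0.011], [0.607, -0.285, 0.01]]
208 [[0.596, -0.286, 0.025], [0.599, -0.286, 0.025], [0.602, -0.287, 0.024], [0.607, -0.291, 0.01]]
216 [[0.596, -0.287, 0.04], [0.599, -0.286, 0.041], [0.601, -0.286, 0.04], [0.608, -0.297, 0.01]]
224 [[0.596, -0.287, 0.053], [0.599, -0.286, 0.054], [0.601, -0.286, 0.054], [0.608, -0.303, 0.011]]
232 [[0.597, -0.289, 0.06], [0.599, -0.288, 0.061], [0.601, -0.289, 0.06], [0.608, -0.309, 0.011]]
240 [[0.597, -0.293, 0.06], [0.599, -0.293, 0.061], [0.602, -0.293, 0.06], [0.608, -0.316, 0.011]]
248 [[0.597, -0.293, 0.072], [0.599, -0.293, 0.072], [0.602, -0.293, 0.072], [0.606, -0.293, 0.072]]
256 [[0.597, -0.293, 0.08], [0
[... 250 characters left out ...]
0.293, 0.095]]
280 [[0.598, -0.292, 0.103], [0.6, -0.295, 0.098], [0.601, -0.295, 0.098], [0.605, -0.292, 0.103]]
288 [[0.598, -0.292, 0.108], [0.6, -0.298, 0.099], [0.602, -0.299, 0.098], [0.604, -0.292, 0.109]]
296 [[0.598, -0.292, 0.114], [0.6, -0.303, 0.098], [0.602, -0.303, 0.098], [0.604, -0.292, 0.114]]
304 [[0.598, -0.292, 0.118], [0.6, -0.306, 0.099], [0.602, -0.307, 0.098], [0.604, -0.292, 0.117]]
312 [[0.598, -0.295, 0.118], [0.6, -0.31, 0.099], [0.602, -0.311, 0.098], [0.604, -0.296, 0.118]]
320 [[0.598, -0.306, 0.11], [0.6, -0.315, 0.098], [0.603, -0.375, 0.025], [0.605, -0.306, 0.11]]
328 [[0.598, -0.31, 0.11], [0.6, -0.377, 0.032], [0.603, -0.377, 0.032], [0.605, -0.31, 0.11]]
```

Run:
```python
from h import *
for n in ('w1','w2','w3'):
    d=load(n); K=d['camera_matrix']; v,u=np.mgrid[0:400,0:640]
    z=d['z_map']; r=(np.linalg.inv(K)@np.stack([u.ravel(),v.ravel(),np.ones(u.size)]))*z.ravel()
    r=r[:,(z.ravel()>.05)&(z.ravel()<.175)]
    X=(d['R'].T@(r-d['t'][:,None])).T; c=-d['R'].T@d['t']
    rel=X-c; print(n,len(rel),'lowest rel cam z',np.percentile(rel[:,2],[0,1,5]))
    low=rel[rel[:,2]<np.percentile(rel[:,2],2)]; print(low.mean(0),low.min(0),low.max(0))
```

```text
w1 42775 lowest rel cam z [-0.12983417 -0.12231419 -0.10750855]
[ 0.00115045 -0.07143587 -0.12265767] [-0.05502555 -0.08673974 -0.12983417] [ 0.05713309 -0.06225107 -0.118041  ]
w2 42791 lowest rel cam z [-0.13027512 -0.12234812 -0.10759823]
[ 0.00149546 -0.07124574 -0.12276178] [-0.05468303 -0.08641213 -0.13027512] [ 0.05753281 -0.06238783 -0.11807932]
w3 79765 lowest rel cam z [-0.20443924 -0.20270107 -0.19953292]
[ 0.13540959  0.06914444 -0.20271414] [-0.17874251  0.05824532 -0.20443924] [ 0.19706128  0.07300237 -0.2013747 ]
```

The depth map puts the finger ends about 36 mm above the reported TCP. The shut tips read z≈0.065, just over the handle's top at 0.060, so the miss was in height. I'll open, go lower and watch the force.

Request:
send_rows(
  commands=[
    [[0.008,-0.005,0,0,0,0],[0,0,0,0,0,0],[0,0,0,0,0,0],[0,0,0,0,0,0],[0,0,0,0,0,0]],
  ],
  fingers=0,
)

```text
t: 5.5
eef_pos: [0.5997, -0.3015, 0.0275]
eef_rot: [0.701, 0.713, -0.0, -0.0]
wrist_force: [-1.1, 0.3, 0.4]
width: 0.498
finger_force: 0.0
```

Request:
send_rows(
  commands=[
    [[0,0,0.04,0,0,0],[0,0,0.04,0,0,0],[0,0,0.04,0,0,0],[0,0,0,0,0,0],[0,0,0,0,0,0]],
  ],
)

```text
t: 5.92
eef_pos: [0.5983, -0.3007, -0.0044]
eef_rot: [0.701, 0.713, -0.0, -0.002]
wrist_force: [-0.0, 0.1, -0.2]
width: 0.501
finger_force: 0.0
```

Run:
```python
from h import *
d=grab('wrist','w4'); s=state(); print(s['t'],s['eef_pos'],s['wrist_force'],s['width'],'cam',-d['R'].T@d['t'])
K=d['camera_matrix']; v,u=np.mgrid[0:400,0:640]; z=d['z_map']
X=(d['R'].T@((np.linalg.inv(K)@np.stack([u.ravel(),v.ravel(),np.ones(u.size)]))*z.ravel()-d['t'][:,None])).T.reshape(400,640,3)
for c in (262,270,278,286,294,345,352,360,368,376):
    print(c,[(vv,X[vv,c].round(3).tolist()) for vv in range(230,300,12)])
```

```text
5.9667 [ 0.59922225 -0.30123782 -0.00341022] [ 0.4247558  -0.17988457  0.04741736] 0.49811579751472684 cam [ 0.59755209 -0.22620647  0.17107771]
262 [(230, [0.562, -0.295, 0.004]), (242, [0.562, -0.303, 0.005]), (254, [0.569, -0.294, 0.038]), (266, [0.572, -0.291, 0.057]), (278, [0.575, -0.29, 0.068]), (290, [0.575, -0.294, 0.071])]
270 [(230, [0.567, -0.295, 0.004]), (242, [0.567, -0.303, 0.005]), (254, [0.574, -0.29, 0.046]), (266, [0.576, -0.29, 0.058]), (278, [0.577, -0.292, 0.064]), (290, [0.577, -0.297, 0.066])]
278 [(230, [0.572, -0.295, 0.004]), (242, [0.572, -0.303, 0.004]), (254, [0.577, -0.293, 0.039]), (266, [0.598, -0.226, 0.171]), (278, [0.577, -0.305, 0.043]), (290, [0.577, -0.311, 0.045])]
286 [(230, [0.577, -0.295, 0.004]), (242, [0.577, -0.303, 0.004]), (254, [0.577, -0.311, 0.005]), (266, [0.577, -0.32, 0.004]), (278, [0.577, -0.329, 0.005]), (290, [0.576, -0.339, 0.004])]
294 [(230, [0.582, -0.294, 0.004]), (242, [0.582, -0.303, 0.005]), (254, [0.582, -0.311, 0.004]), (266, [0.582, -0.32, 0.005]), (278, [0.582, -0.328, 0.005]), (290, [0.582, -0.339, 0.004])]
345 [
[... 234 characters left out ...]
 -0.302, 0.005]), (254, [0.62, -0.311, 0.004]), (266, [0.62, -0.319, 0.005]), (278, [0.621, -0.328, 0.004]), (290, [0.621, -0.337, 0.005])]
360 [(230, [0.624, -0.293, 0.005]), (242, [0.625, -0.302, 0.004]), (254, [0.62, -0.295, 0.036]), (266, [0.62, -0.3, 0.038]), (278, [0.62, -0.306, 0.04]), (290, [0.627, -0.337, 0.005])]
368 [(230, [0.629, -0.293, 0.004]), (242, [0.63, -0.302, 0.004]), (254, [0.622, -0.29, 0.045]), (266, [0.62, -0.289, 0.058]), (278, [0.62, -0.293, 0.062]), (290, [0.62, -0.298, 0.063])]
376 [(230, [0.634, -0.293, 0.005]), (242, [0.635, -0.301, 0.005]), (254, [0.626, -0.289, 0.046]), (266, [0.624, -0.289, 0.057]), (278, [0.622, -0.29, 0.067]), (290, [0.622, -0.293, 0.071])]
```

View pics/w4.png

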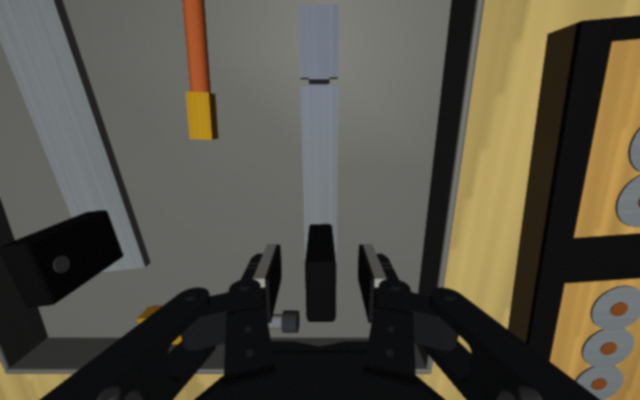

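Wrist 4 shows the handle at (320,225–320), midway between the pads at (275,280) and (365,280). The tips are about 0.036 high. I'll go 8 mm lower and close.

Request:
send_rows(
  commands=[
    [[0,0,0.032,0,0,0],[0,0,0,0,0,0],[0,0,0,0,0,0]],
  ],
)

```text
t: 6.22
eef_pos: [0.5995, -0.3014, -0.0107]
eef_rot: [0.701, 0.713, -0.0, -0.0]
wrist_force: [-1.0, 0.2, 0.4]
width: 0.499
finger_force: 0.0
```

Request:
send_rows(
  commands=[
    [[0,0,0,0,0,0],[0,0,0,0,0,0],[0,0,0,0,0,0],[0,0,0,0,0,0],[0,0,0,0,0,0],[0,0,0,0,0,0]],
  ],
  fingers=1,
  force=60,
)

```text
t: 6.72
eef_pos: [0.6002, -0.3019, -0.0098]
eef_rot: [0.701, 0.713, 0.0, 0.0]
wrist_force: [-0.5, -1.0, 2.2]
width: 0.159
finger_force: 58.5
```

The grip reads 13.5 mm at 58 N, so the handle is held. I'll lift it, carry it to the stand and turn.

Request:
send_rows(
  commands=[
    [[0,0,-0.04,0,0,0],[0,0,-0.08,0,0,0],[0,0,-0.08,0,0,0],[0,0,-0.08,0,0,0],[0.05,0,0,0,0,0],[0.11,-0.012,0,0,0,0],[0.12,-0.013,0,0,0,0],[0.12,-0.013,0,0,0,0]],
  ],
)

```text
t: 7.38
eef_pos: [0.5873, -0.1999, 0.0587]
eef_rot: [0.701, 0.713, -0.0, -0.001]
wrist_force: [0.4, 0.2, -1.1]
width: 0.153
finger_force: 58.5
```

Request:
send_rows(
  commands=[
    [[0.12,-0.013,0,0,0,0],[0.12,-0.013,0,0,0,0],[0.12,-0.013,0,0,0,0],[0.12,-0.013,0,0,0,0],[0.12,-0.013,0,0,0,0],[0.1,-0.012,0,0,0,0],[0.05,-0.012,0,0,0,-0.058],[0,0,0,0,0,-0.058]],
  ],
)

```text
t: 8.05
eef_pos: [0.5602, -0.0106, 0.0583]
eef_rot: [0.63, 0.777, -0.001, -0.002]
wrist_force: [-0.8, 0.1, -2.2]
width: 0.156
finger_force: 58.4
```

Request:
send_rows(
  commands=[
    [[0,0,0,0,0,0],[0,0,0,0,0,0],[0,0,0,0,0,0]],
  ],
)

```text
t: 8.3
eef_pos: [0.5626, -0.0146, 0.0593]
eef_rot: [0.634, 0.773, -0.0, -0.0]
wrist_force: [0.2, -0.5, -2.2]
width: 0.154
finger_force: 58.4
```

Run:
```python
from h import *
d=grab('wrist','w5'); s=state(); print(s['t'],s['eef_pos'],s['eef_rot'],s['wrist_force'],s['width'],'cam',-d['R'].T@d['t'])
cv2.imwrite('pics/w5b.png',d['pixels'])
```

```text
8.35 [ 0.56279913 -0.01494416  0.05939723] [ 6.33866989e-01  7.73442034e-01 -1.33181357e-04 -2.07061019e-04] [ 0.75155646  0.18893541 -1.54141287] 0.15642887631802166 cam [0.54795244 0.05877318 0.23463255]
```

View pics/w5b.png

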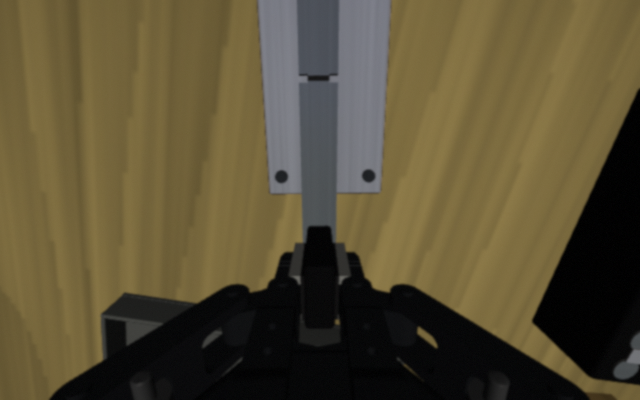

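Wrist 5 shows the blade held straight over the bed, with its line at (319,78). The bed's front corners are (272,193) and (381,192), and its edges cross row 0 at (258,0) and (391,0).

Run:
```python
from h import *
d=load('w5'); K=d['camera_matrix']; v,u=np.mgrid[0:400,0:640]; z=d['z_map']
X=(d['R'].T@((np.linalg.inv(K)@np.stack([u.ravel(),v.ravel(),np.ones(u.size)]))*z.ravel()-d['t'][:,None])).T.reshape(400,640,3)
P=X[5:220,308:330].reshape(-1,3); A=np.c_[P[:,:2]-P[:,:2].mean(0),np.ones(len(P))]
c=np.linalg.lstsq(A,P[:,2],rcond=None)[0]; print('blade plane',c,P[:,:2].mean(0))
zb=c[2]
L=pt(d,319,78,zb); m=np.array([(pt(d,(a+b)/2,v,zb))for a,b,v in[(299,338,40),(299.5,337.5,60),(301,336.5,120),(301.5,336,180)]])
q=m[0]-m[-1]; print('line',L,'ang',np.degrees(np.arctan2(q[1],q[0])),m)
B=X[100:180,345:362].reshape(-1,3); print('bed z',np.median(B[:,2]))
F1,F2=pt(d,272,193,.016),pt(d,381,192,.016);G1,G2=pt(d,258,0,.016),pt(d,391,0,.016)
ax=(G1+G2)/2-(F1+F2)/2; ax/=np.linalg.norm(ax); M=(F1+F2)/2+.15*ax
print('w',np.linalg.norm(F1-F2),np.linalg.norm(G1-G2),'ang',np.degrees(np.arctan2(ax[1],ax[0])),'mouth',M)
s=state()['eef_rot']; a=2*np.arctan2(s[1],s[0]); print('toolx deg',np.degrees(a))
tx=np.array([np.cos(a),np.sin(a)]);ty=np.array([tx[1],-tx[0]])
D=(np.array([.5332,.1511])+M[:2])/2-L[:2]; print('delta m tool x,y',D@tx,D@ty,'units',D@tx/.25,D@ty/.25)
```

```text
blade plane [0.02512914 0.00267452 0.08020379] [0.54728358 0.05976501]
line [0.54399074 0.07759219 0.08020379] ang 101.37424525345288 [[0.540431   0.09418447 0.08020379]
 [0.54214509 0.08557417 0.08020379]
 [0.54782644 0.05770686 0.08020379]
 [0.55409467 0.02626269 0.08020379]]
bed z 0.016434827854745863
w 0.08724926993892283 0.088200043334479 ang 102.30271349107481 mouth [0.53273538 0.15051494 0.016     ]
toolx deg 101.3279937586319
delta m tool x,y 0.07395416876067444 0.0035730207578845586 units 0.29581667504269776 0.014292083031538234
```

Request:
send_rows(
  commands=[
    [[0,0.014,0,0,0,0],[0,0,0.07,0,0,0],[0,0,0.07,0,0,0],[0,0,0.05,0,0,0],[0,0,0.03,0,0,0],[0,0,0,0,0,0],[0,0,0,0,0,0]],
  ],
)

```text
t: 8.93
eef_pos: [0.5666, -0.0142, 0.0045]
eef_rot: [0.633, 0.774, -0.0, -0.0]
wrist_force: [0.3, -0.6, -1.6]
width: 0.155
finger_force: 58.5
```

Run:
```python
from h import *
d=grab('wrist','w6'); s=state(); print(s['t'],s['eef_pos'],s['eef_rot'],s['wrist_force'],s['width'])
K=d['camera_matrix']; v,u=np.mgrid[0:400,0:640]; z=d['z_map']
X=(d['R'].T@((np.linalg.inv(K)@np.stack([u.ravel(),v.ravel(),np.ones(u.size)]))*z.ravel()-d['t'][:,None])).T.reshape(400,640,3)
for n,c0,c1 in (('L',275,292),('blade',308,330),('R',345,362)):
    for r in (40,100,140,190): print(n,r,np.median(X[r-8:r+8,c0:c1].reshape(-1,3),axis=0).round(4))
cv2.imwrite('pics/w6.png',d['pixels'])
g=cv2.cvtColor(d['pixels'],cv2.COLOR_BGR2GRAY)
print('col319',g[60:110:2,319],'row40',g[40,240:400:4],'row150',g[150,240:400:4])
```

```text
8.9833 [ 0.56696937 -0.01418934  0.00502607] [6.33221070e-01 7.73970950e-01 1.48981284e-04 1.51097945e-04] [-0.35668777  0.2275536  -1.99712531] 0.1606880910150286
L 40 [0.5259 0.0932 0.0164]
L 100 [0.5306 0.0647 0.0164]
L 140 [0.534  0.0437 0.0164]
L 190 [0.5386 0.0149 0.0165]
blade 40 [0.5442 0.0949 0.0248]
blade 100 [0.5496 0.068  0.0248]
blade 140 [0.5536 0.0482 0.0248]
blade 190 [0.559  0.0212 0.0248]
R 40 [0.5611 0.1003 0.0164]
R 100 [0.5679 0.0722 0.0164]
R 140 [0.5728 0.0515 0.0165]
R 190 [0.5795 0.0232 0.0165]
col319 [77 78 78 79 78 79 79 71 31 23 45 78 82 81 82 82 81 82 82 82 81 82 81 81
 81] row40 [119 119 120 121 121 121 122 123 123 120 119 120 118 117 116  79  78  79
  80  80  77  77  77  77  76 116 116 118 117 115 117 119 119 121 119 123
 121 118 118 119] row150 [101 115 120 119 122 118 122 121 125 125 123 119 122 118 119 102  80  82
  81  82  81  82  81  80  90 116 118 119 116 118 120 121 120 119 121 120
 119 119 123 102]
```

Request:
send_rows(
  commands=[
    [[0.03,0,0,0,0,0],[0.05,0,0,0,0,0],[0.05,0,0,0,0,0],[0.05,0,0,0,0,0],[0.05,0,0,0,0,0],[0.04,0,0,0,0,0],[0.01,0,0,0,0,0],[0,0,0,0,0,0]],
  ],
)

```text
t: 9.65
eef_pos: [0.5522, 0.0559, 0.0047]
eef_rot: [0.632, 0.775, -0.0, -0.0]
wrist_force: [-0.3, -0.6, -1.3]
width: 0.156
finger_force: 58.5
```

Request:
send_rows(
  commands=[
    [[0,0,0,0,0,0],[0,0,0,0,0,0]],
  ],
)

```text
t: 9.82
eef_pos: [0.5529, 0.0543, 0.0048]
eef_rot: [0.633, 0.774, 0.0, 0.0]
wrist_force: [-0.2, 0.1, -1.5]
width: 0.161
finger_force: 58.5
```

Run:
```python
from h import *
d=grab('wrist','w7'); s=state(); print(s['t'],s['eef_pos'],s['eef_rot'],s['wrist_force'],s['width'])
cv2.imwrite('pics/w7b.png',cv2.resize(d['pixels'][30:180,220:420],None,fx=4,fy=4,interpolation=cv2.INTER_CUBIC))
```

```text
9.8667 [0.55285834 0.05412802 0.00474246] [ 6.33218292e-01  7.73973237e-01 -3.29704205e-06  1.51365599e-04] [ 0.38495353  0.25000257 -1.39970592] 0.15324696988833703
```

View pics/w7b.png

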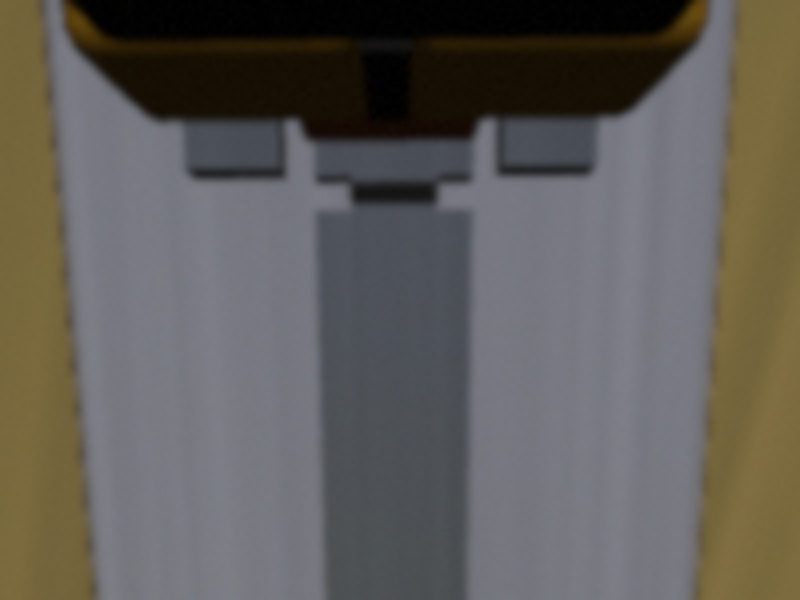

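The crop shows the line at (394,194), the rib fronts at (235,172 top, 178 foot) and (547,167 top, 173 foot), and the rib inner edges at x=285 and 498. The blade's edges are at 316 and 471, so it is centred and only the depth remains.

Run:
```python
from h import *
d=load('w7'); f=lambda x,y,z:pt(d,(x+.5)/4-.5+220,(y+.5)/4-.5+30,z)
L=f(394,194,.0248); T=(f(285,171,.0244)+f(498,167,.0244))/2; Bt=(f(285,178,.0164)+f(498,173,.0164))/2
a=np.radians(101.5);tx=np.array([np.cos(a),np.sin(a)]);ty=np.array([tx[1],-tx[0]])
for n,q in (('ribtop',T),('ribfoot',Bt),('mouth est',np.array([.533,.1509]))): D=q[:2]-L[:2]; print(n,q,D@tx,D@ty)
print('rib gap',np.linalg.norm(f(285,171,.0244)-f(498,167,.0244)))
```

```text
ribtop [0.53269968 0.14927124 0.0244    ] 0.00294885636672383 -0.0003149739557710405
ribfoot [0.53258666 0.14960417 0.0164    ] 0.0032976368879692754 -0.0003593534705012306
mouth est [0.533  0.1509] 0.00448504446665684 0.0003040358207300009
rib gap 0.02687228834690526
```

Request:
send_rows(
  commands=[
    [[0.0135,0,0,0,0,0],[0,0,0,0,0,0],[0,0,0.005,0,0,0],[0,0,0.004,0,0,0],[0,0,0,0,0,0],[0,0,0,0,0,0],[0,0,0,0,0,0]],
  ],
)

```text
t: 10.45
eef_pos: [0.5519, 0.0578, 0.0024]
eef_rot: [0.633, 0.774, -0.0, -0.0]
wrist_force: [-0.3, 0.3, -2.5]
width: 0.155
finger_force: 58.5
```

```bash
cat > m.py <<'E'
from h import *
import sys
def lines(tag):
    d=grab('wrist',tag); s=state(); print(s['t'],s['eef_pos'],s['wrist_force'],s['width'])
    g=cv2.cvtColor(d['pixels'],cv2.COLOR_BGR2GRAY)
    print('v60.. col318',g[60:95,316:321].mean(1).round().astype(int)); 
    for n,c in (('ribL',slice(270,288)),('ribR',slice(348,364))): print(n,g[60:95,c].mean(1).round().astype(int))
    K=d['camera_matrix']; v,u=np.mgrid[0:400,0:640]; z=d['z_map']
    X=(d['R'].T@((np.linalg.inv(K)@np.stack([u.ravel(),v.ravel(),np.ones(u.size)]))*z.ravel()-d['t'][:,None])).T.reshape(400,640,3)
    for c0,c1 in ((278,292),(310,328),(348,360)): print([np.median(X[r-5:r+5,c0:c1,2]).round(4) for r in (100,130,160)])
lines(sys.argv[1])
E
python3 m.py w8
```

```text
10.5 [0.55190795 0.05782723 0.00243378] [ 0.18481078 -0.42268177 -1.93017249] 0.15525139994879708
v60.. col318 [ 2  1  2  2  2  2  1  2  4  7 12 21 41 64 68 51 32 23 21 28 45 68 79 81
 82 82 82 82 81 82 82 82 82 81 81]
ribL [ 15  16  16  16  16  16  16  19  35  58  73  78  78  79  79  79  79  78
  71  54  47  72 104 119 121 122 122 122 122 123 123 122 122 123 123]
ribR [ 15  16  16  16  16  16  18  28  48  68  77  79  79  79  79  79  78  74
  61  46  64  99 117 121 121 121 122 121 122 121 122 122 122 122 122]
[np.float64(0.0164), np.float64(0.0166), np.float64(0.0164)]
[np.float64(0.0226), np.float64(0.0228), np.float64(0.0227)]
[np.float64(0.0165), np.float64(0.0164), np.float64(0.0164)]
```

The line is level within about 1 mm and the blade is about 0.3 mm above the bed. I'll set it down and release.

Request:
send_rows(
  commands=[
    [[0,0,0.002,0,0,0],[0,0,0,0,0,0],[0,0,0,0,0,0],[0,0,0,0,0,0]],
  ],
)

```text
t: 10.83
eef_pos: [0.5521, 0.0578, 0.0021]
eef_rot: [0.633, 0.774, 0.0, 0.0]
wrist_force: [-0.0, -0.1, -0.9]
width: 0.156
finger_force: 58.7
```

Request:
send_rows(
  commands=[
    [[0,0,0,0,0,0],[0,0,0,0,0,0],[0,0,0,0,0,0],[0,0,0,0,0,0],[0,0,0,0,0,0]],
  ],
  fingers=-0.2,
)

```text
t: 11.25
eef_pos: [0.5521, 0.0579, 0.0021]
eef_rot: [0.633, 0.774, 0.0, 0.0]
wrist_force: [-0.7, 0.2, -0.2]
width: 0.597
finger_force: 0.0
```

Request:
send_rows(
  commands=[
    [[0,0,-0.05,0,0,0],[0,0,-0.1,0,0,0],[0,0,-0.1,0,0,0],[0,0,-0.1,0,0,0],[0,0,-0.1,0,0,0],[0,0,-0.1,0,0,0],[0,0,-0.03,0,0,0],[0,0,0,0,0,0]],
  ],
)

```text
t: 11.92
eef_pos: [0.5546, 0.058, 0.1506]
eef_rot: [0.633, 0.774, 0.002, 0.003]
wrist_force: [0.2, 0.3, -0.3]
width: 0.602
finger_force: 0.0
```

Run:
```python
from h import *
d=grab('wrist','w9'); s=state(); print(s['t'],s['eef_pos'],s['eef_rot'],'cam',-d['R'].T@d['t'])
g=cv2.cvtColor(d['pixels'],cv2.COLOR_BGR2GRAY)
# expected pixels of key points
M=np.array([.5328,.1500]);a=np.radians(101.5);tx=np.array([np.cos(a),np.sin(a)]);ty=np.array([tx[1],-tx[0]])
q=lambda x,y,z:np.r_[M+x*tx+y*ty,z]
for n,p in (('line',q(0,0,.0224)),('ribL',q(0,-.02,.0244)),('ribR',q(0,.02,.0244)),('pad',q(.022,0,.138)),('handle',q(-.095,0,.072))): print(n,proj(d,p).round(1))
u,v=proj(d,q(0,0,.0224)).round().astype(int); print(v-14,u)
for c in (u-15,u-12,u,u+12,u+15): print(c,g[v-14:v+14,c-1:c+2].mean(1).round().astype(int))
K=d['camera_matrix']; vv,uu=np.mgrid[0:400,0:640]; z=d['z_map']
X=(d['R'].T@((np.linalg.inv(K)@np.stack([uu.ravel(),vv.ravel(),np.ones(uu.size)]))*z.ravel()-d['t'][:,None])).T
near=np.linalg.norm(X[:,:2]-q(.022,0,0)[:2],axis=1)<.04
h=X[near&(X[:,2]>.130)&(X[:,2]<.145)]; print('pad',len(h),h.mean(0),np.percentile(h,[1,99],axis=0)); print(cv2.minEnclosingCircle((h[:,:2]*1000).astype(np.float32)))
```

```text
11.9667 [0.55283455 0.05790047 0.14830727] [0.63303852 0.77411887 0.00097198 0.00112369] cam [0.53842813 0.13133451 0.32587974]
line [315.2  97.4]
ribL [295.2  97.2]
ribR [335.2  97.2]
pad [313.8  44.4]
handle [315.5 201.7]
83 315
300 [ 20  20  20  19  18  13   8   3   3   7  14  22  43  71  84  95 116 129
 132 133 132 133 132 133 134 133 133 133]
303 [ 19  21  21  20  18  13   7   3   2   5  13  26  62 104 124 130 133 133
 133 133 133 133 133 133 133 133 133 133]
315 [16 20 20 19 17 13  7  3  3  3  4  8 17 25 30 47 74 88 91 92 91 91 92 91
 90 91 91 92]
327 [ 22  21  21  19  17  13   7   3   2   7  14  29  65 104 123 129 132 131
 130 130 130 130 129 129 129 129 130 130]
330 [ 21  21  21  20  18  12   6   3   3   6  14  25  48  75  86  95 118 131
 135 136 135 135 135 134 135 135 135 135]
pad 3331 [0.52816186 0.17090073 0.13489711] [[0.51076756 0.15318437 0.13280107]
 [0.54557479 0.18799022 0.13660989]]
((528.1023559570312, 170.83212280273438), 18.969280242919922)
```

The gauge stayed put, and the pad centre is (0.5281, 0.1708) with radius 19 mm. I'll shut the fingers, move over the pad and press in small steps.

Request:
send_rows(
  commands=[
    [[0,0,0,0,0,0],[0.08,-0.008,0,0,0,0],[0.1,0,0,0,0,0],[0.1,0,0,0,0,0],[0.1,0,0,0,0,0],[0.08,0,0,0,0,0],[0,0,0,0,0,0],[0,0,0,0,0,0]],
  ],
  fingers=1,
  force=20,
)

```text
t: 12.63
eef_pos: [0.5253, 0.1704, 0.1447]
eef_rot: [0.632, 0.775, -0.002, -0.001]
wrist_force: [-0.5, -0.9, 0.3]
width: 0.0
finger_force: 0.0
```

Request:
send_rows(
  commands=[
    [[0,0,0.05,0,0,0],[0,0,0.05,0,0,0],[0,0,0.04,0,0,0],[0,0,0.02,0,0,0],[0,0,0,0,0,0],[0,0,0,0,0,0]],
  ],
)

```text
t: 13.13
eef_pos: [0.5267, 0.1696, 0.106]
eef_rot: [0.633, 0.774, -0.001, -0.001]
wrist_force: [0.2, -0.2, 1.0]
width: 0.0
finger_force: 0.0
```

Request:
send_rows(
  commands=[
    [[0,0,0.008,0,0,0],[0,0,0,0,0,0],[0,0,0.008,0,0,0],[0,0,0,0,0,0],[0,0,0,0,0,0]],
  ],
)

```text
t: 13.55
eef_pos: [0.5273, 0.1702, 0.1032]
eef_rot: [0.633, 0.774, 0.0, 0.0]
wrist_force: [0.3, -0.4, 0.4]
width: 0.002
finger_force: 0.0
```

Request:
send_rows(
  commands=[
    [[0,0,0.008,0,0,0],[0,0,0,0,0,0],[0,0,0.008,0,0,0],[0,0,0,0,0,0],[0,0,0,0,0,0]],
  ],
)

```text
t: 13.97
eef_pos: [0.5276, 0.1703, 0.0992]
eef_rot: [0.633, 0.774, 0.0, 0.0]
wrist_force: [0.4, 0.3, 1.4]
width: 0.003
finger_force: 0.8
```

Request:
send_rows(
  commands=[
    [[0,0,0.008,0,0,0],[0,0,0,0,0,0],[0,0,0.008,0,0,0],[0,0,0,0,0,0],[0,0,0,0,0,0]],
  ],
)

```text
t: 14.38
eef_pos: [0.5273, 0.1702, 0.0948]
eef_rot: [0.633, 0.774, 0.0, 0.0]
wrist_force: [-0.1, 0.0, 1.0]
width: -0.0
finger_force: 0.9
```

Request:
send_rows(
  commands=[
    [[0,0,0.008,0,0,0],[0,0,0,0,0,0],[0,0,0,0,0,0]],
  ],
)

```text
t: 14.63
eef_pos: [0.5273, 0.1702, 0.0937]
eef_rot: [0.633, 0.774, 0.0, 0.0]
wrist_force: [-0.6, -0.0, 7.2]
width: -0.002
finger_force: 3.2
```

Request:
send_rows(
  commands=[
    [[0,0,0.006,0,0,0],[0,0,0,0,0,0],[0,0,0,0,0,0]],
  ],
)

```text
t: 14.88
eef_pos: [0.5274, 0.1702, 0.0937]
eef_rot: [0.633, 0.774, -0.0, 0.0]
wrist_force: [-4.0, -0.2, 13.7]
width: 0.003
finger_force: 6.8
```

```bash
cat > p.py <<'E'
from h import *
import sys
for n in ('side','top'):
    d=grab(n,n+sys.argv[1]); K=d['camera_matrix']; vv,uu=np.mgrid[0:400,0:640]; z=d['z_map']
    def cl(d):
        z=d['z_map'];return (d['R'].T@((np.linalg.inv(K)@np.stack([uu.ravel(),vv.ravel(),np.ones(uu.size)]))*z.ravel()-d['t'][:,None])).T
    c=np.array([.5281,.1708])
    for t,D in (('before',load(n+'1')),('now',d)):
        X=cl(D); h=X[(np.linalg.norm(X[:,:2]-c,axis=1)<.019)&(X[:,2]>.1)&(X[:,2]<.145)]
        print(n,t,len(h),np.percentile(h[:,2],[25,50,75,90]).round(4), np.histogram(h[:,2],bins=np.arange(.1,.146,.003))[0])
s=state();print(s['t'],s['eef_pos'],s['wrist_force'])
E
python3 p.py a
```

```text
side before 184 [0.109  0.1322 0.1339 0.135 ] [ 0  2 45 10  6  0  0  5  4  5 31 75  1  0  0]
side now 142 [0.1217 0.1253 0.1346 0.1412] [15  6  0  0  0  5  8 14 38  7  7  9 10 12 11]
top before 252 [0.1317 0.134  0.1356 0.1367] [  0   8  18  13   2   0   0   0   8   1  50 105  44   3   0]
top now 41 [0.1034 0.1239 0.1261 0.1277] [10  2  0  0  0  2  2  5 14  6  0  0  0  0  0]
14.9833 [0.52739845 0.17020449 0.09368625] [-3.30163139 -0.54445042 13.35797015]
```

The force rose from 7 to 14 N with the tool stopped, so the electrode rests on the blade. I'll retreat upward and check.

Request:
send_rows(
  commands=[
    [[0,0,-0.02,0,0,0],[0,0,-0.06,0,0,0],[0,0,-0.1,0,0,0],[-0.1,0,-0.08,0,0,0],[-0.1,0,0,0,0,0],[-0.1,0,0,0,0,0],[-0.1,0,0,0,0,0],[-0.06,0,0,0,0,0]],
  ],
)

```text
t: 15.65
eef_pos: [0.5494, 0.0552, 0.1558]
eef_rot: [0.633, 0.774, -0.001, -0.0]
wrist_force: [-0.2, 0.7, -0.3]
width: -0.001
finger_force: 0.0
```

Request:
send_rows(
  commands=[
    [[0,0,0,0,0,0],[0,0,0,0,0,0],[0,0,0,0,0,0]],
  ],
)

```text
t: 15.9
eef_pos: [0.5492, 0.0579, 0.1558]
eef_rot: [0.633, 0.774, -0.0, -0.001]
wrist_force: [-0.1, 0.2, 1.6]
width: 0.002
finger_force: 0.0
```

Run:
```python
from h import *
def cl(d):
    K=d['camera_matrix']; vv,uu=np.mgrid[0:400,0:640]; z=d['z_map']
    return (d['R'].T@((np.linalg.inv(K)@np.stack([uu.ravel(),vv.ravel(),np.ones(uu.size)]))*z.ravel()-d['t'][:,None])).T
d=grab('wrist','w10'); s=state(); print(s['t'],s['eef_pos'],s['wrist_force'])
for t,D in (('before',load('w9')),('now',d)):
    X=cl(D)
    h=X[(np.linalg.norm(X[:,:2]-[.5281,.1708],axis=1)<.017)&(X[:,2]>.11)&(X[:,2]<.15)]; print(t,'pad',len(h),np.median(h,axis=0).round(4))
    c=np.array([.552,.058]); k=X[(np.linalg.norm(X[:,:2]-c,axis=1)<.03)&(X[:,2]>.066)&(X[:,2]<.08)]; print('handle',len(k),cv2.minAreaRect((k[:,:2]*1000).astype(np.float32)),np.median(k[:,2]))
M=np.array([.5328,.1500]);a=np.radians(101.5);tx=np.array([np.cos(a),np.sin(a)])
p=proj(d,np.r_[M,.0224]); u,v=p.round().astype(int); print('line exp',p); g=cv2.cvtColor(d['pixels'],cv2.COLOR_BGR2GRAY)
for c in (u-20,u-12,u,u+12,u+20): print(c,v-12,g[v-12:v+12,c-1:c+2].mean(1).round().astype(int))
```

```text
15.95 [0.54927892 0.05822612 0.15590751] [ 0.50663519  0.15436444 -0.01230356]
before pad 2783 [0.528  0.1713 0.135 ]
handle 485 ((552.0867919921875, 58.00984191894531), (13.45433521270752, 31.367246627807617), 10.98308277130127) 0.07224628783260764
now pad 2360 [0.528  0.1713 0.1264]
handle 456 ((552.2705688476562, 57.61204528808594), (12.664833068847656, 31.66977310180664), 11.627309799194336) 0.07235083999613262
line exp [321.55535163  99.07652962]
302 87 [ 20  20  20  19  15  11   6   3   7  12  24  46  70  91 117 131 134 134
 135 135 135 136 135 135]
310 87 [ 21  19  20  19  16  10   5   3   6  15  39  77 113 129 133 133 134 134
 134 134 133 134 133 134]
322 87 [17 20 20 19 15 10  4  3  2  6  6 15 32 57 79 89 91 92 91 91 91 91 92 92]
334 87 [ 20  21  21  19  16  10   4   3   6  15  35  67  98 119 130 133 135 134
 134 135 135 134 134 134]
342 87 [ 21  21  20  20  14   9   4   3   7  16  35  57  77 101 123 133 135 135
 136 136 136 136 136 136]
```

```bash
python3 -c "
from cell import job; print(job.job_done())"
```

```text
the job is handed in; nothing more can be done
None
```

I handed the job in at about 16 s. The narrow gauge lies between the ribs with its notch line within about 1 mm of their front ends, and the weld head is down on the blade (about 12 mm of travel). The wide gauge was not touched, and no pass or fail verdict came back.

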